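# Refit the citrus juicer's reamer

## Task

The washed citrus juicer is going back into service: lift its clear dust cover off by the knob and set it down gently, rim down, on free counter, then take the larger of the two ribbed reamers, put it on the juicer's splined drive shaft, turn it until the splines mesh and slide it fully home. Then press the reamer down so that the sprung shaft under it, which works the start switch, goes right down, and finish like that: still gripping the reamer and still pressing, without letting go. Leave the other reamer, glasses, dishes, basket and jug where they stand.

Things in the scene. Friction and masses are not known exactly. Their poses are not given: they have to be found in the camera images.
- cover_knob (a point): Grip point on the axis of the grey knob of the clear dust cover (0.2 kg): knob 26 mm in diameter, reaching 22 mm below this point (down to the dome) and 12 mm above. The cover is a round dome 172 mm in diameter; its rim is 88 mm below this point. It starts on the juicer, its skirt loosely 10 mm down around the bowl's rim: lift it straight up by 30 mm or more first.
- cover_rim (a point): Centre of the plane of the dust cover's rim (its underside), 88 mm below the knob's grip point; z axis up to the knob. Free counter, enough to stand the cover on, lies on the robot's right, between the juicer and the blue glass rack, nearer to the robot than the cutlery basket and the glass there.
- reamer_mid (a point): Centre of the larger reamer, 28.5 mm above its underside: white plastic ribbed dome (0.09 kg), 57 mm tall, 50 mm across, dome up on the counter. Eight 5 mm ribs, upright to 27 mm height, stand every 45 degrees from its x axis. Pads closing along a line 22.5 degrees (or 22.5 plus a multiple of 45) from its x axis bear on two ribs each, 47 mm apart, and hold it square.
- reamer_base (a point): Centre of the larger reamer's underside and of its cross-shaped hole: open below, 33 mm deep, slots 8 mm wide along its x and y axes; it fits the shaft in four positions 90 degrees apart.
- spindle_seat (a point): Centre of the shoulder (22 mm disc) of the juicer's upright steel drive shaft, where the reamer's underside rests when home; 150 mm above the counter with the shaft up; moves with it. Four splines stand on it, 20 mm tall, 6 mm thick, 18 mm across, along this point's x and y axes (angle differs each time, held by a stiff gear, 0.35 N m). About 1 mm or 6 degrees to spare each way.
- spindle_tip (a point): Top of the shaft's round pilot pin, 30 mm above the shoulder and 10 mm above the splines: 9 mm in diameter, tapered to 4 mm. It centres the reamer before the splines are met; a reamer that is not meshed stays standing on the splines, 20 mm too high.
- spindle (a joint): Downward travel of the sprung drive shaft: 0 up, 0.006 m at its stop. The spring needs about 3.6 N to start moving and 11 N at the stop.
- juicer: Citrus juicer, fixed: steel housing 172 mm in diameter, bowl on top (rim 170 mm above the counter, a bead below it 176 mm in diameter, inside 150 mm; strainer floor 17 mm below the shaft's shoulder). Origin on its axis at counter level; the spout points along its -x axis and reaches 130 mm out.
- small_reamer_mid (a point): Centre of the smaller reamer, same shape and plastic, 46 mm tall and 34 mm across; stands on the counter beside the larger one, either may be nearer the robot. To be left alone.
- spout_glass: Empty drinking glass, 72 mm in diameter and 85 mm tall, under the juicer's spout; origin at its foot's centre.
- tumbler_a: Empty drinking glass, 72 mm in diameter and 85 mm tall, left of the reamers; origin at its foot's centre.
- tumbler_b: Empty drinking glass, 72 mm in diameter and 85 mm tall, to the right of the juicer; origin at its foot's centre.
- dish_stack: Stack of five square white dishes, 113 mm wide and 92 mm tall; origin at the centre of its underside.
- cutlery_basket: Square white slotted basket with knives and forks, 97 mm wide, 127 mm tall, cutlery up to 210 mm; origin at the centre of its underside.
- jug: Steel water jug, 106 mm in diameter, 130 mm tall, handle along its x axis, beyond the juicer; origin at the centre of its underside.
There are look-alikes about, which are no part of the job. Leave any turquoise look-alike of the part that bears reamer_mid alone.

How it is judged (in metres and radians):
On the way, in this order (a step that is already met when the one before it is completed fails the run):
1. the dust cover stands rim down on the counter, let go (height (world z) of cover_rim below 0.006 m and angle between cover_rim's own z axis and vertical below 0.08 rad and contact force between the fingers and cover below 0.1 N and linear speed of cover below 0.03 m/s), for 0.2 s.
2. the larger reamer is meshed with the splines and home on the shaft's shoulder (z of reamer_base in the frame of spindle_seat between -0.004 and 0.004 m and horizontal distance between reamer_base and spindle_seat below 0.004 m), for 0.1 s.
At the end, for the whole second after the job is handed in: Larger reamer meshed and home (underside within 3 mm of the shoulder, 4 mm of the axis, 0.08 rad upright), still gripped, pressing the shaft down over 4 of its 6 mm; cover at rest on the counter, rim down within 6 mm and 0.08 rad, not touched by the robot (z of reamer_base in the frame of spindle_seat between -0.004 and 0.003 m and horizontal distance between reamer_base and spindle_seat below 0.004 m and angle between the z axis of reamer_base and the z axis of spindle_seat, either way round below 0.08 rad and value of joint spindle above 0.004 m and contact force between the fingers and reamer above 2 N and height (world z) of cover_rim below 0.006 m and angle between cover_rim's own z axis and vertical below 0.08 rad and linear speed of cover below 0.03 m/s and contact force between the arm and cover below 0.1 N); the arm keeps its last pose, push and grip.
It fails at once if the dust cover is dropped or thrown: moving faster than 0.6 m/s with no finger on it (linear speed of cover above 0.6 m/s and contact force between the fingers and cover below 0.01 N).
It fails at once if a glass, the dishes, the basket, the jug or the small reamer is moved by more than 30 mm (distance of any of spout_glass, tumbler_a, tumbler_b, dish_stack, cutlery_basket, jug, small_reamer_mid from where it was at the start of the episode above 0.03 m).
It also fails if it takes over 64 s, if anything falls off the work surface, if the arm or the gripper's body presses on something with over 40 N, if the wrist force passes 120 N, or if a joint passes its speed limit or range.

## Robot

A 6-joint arm with a two-finger parallel gripper is mounted at the origin on the work surface. World frame = base frame: x ahead of the robot, y to its left, z up, the work surface at z = 0. Lengths are in mm, angles in degrees, forces in N, time in s.
With the tool pointing down it reaches from about 350 to 850 mm from the base axis. Payload 8.1 kg.
Tool frame: the origin (TCP) lies between the finger pads; the fingertips stand ahead of it and the grasp point (between the pads) lies 2 mm behind it (nose_length is the z of the fingertips in the tool frame, in mm); z points along the fingers, y is the direction in which the jaws open and shut (so a half turn about z gives the same grasp; the last joint's range is limited). The gripper opens to 85 mm and grips with 20 to 120 N. Pads are 22 mm wide; open, the fingers measure 114 mm over their backs; the gripper's body (76 mm by 85 mm) begins 54 mm behind the grasp point. The pads swing forward as they close: fully open they stand 13 mm farther back than shut.
Start: joints at [-70.898, 7.471, 85.268, -0, 87.261, -4.893], TCP at [244.019, -548.143, 248.292] pointing down, gripper open.
Joint ranges: [-169.43, 169.43], [-51.17, 129.36], [1.28, 143.12], [-76.62, 256.62], [0, 156.53], [-152.29, 152.29]. Speed limits (degrees/s): [136.94, 136.94, 159.86, 180, 180, 180].

## Interface

Orientations are given as [roll, pitch, yaw] about the fixed x, y, z axes, in that order (R = Rz(yaw) Ry(pitch) Rx(roll)).
In Python, from bench import * gives the robot as it stands.
- The arm moves only by the tool jog_arm, never from a script. Its argument "plan" is a list of rows, each a list of 3 entries, a list of its own where there are three numbers: the turn, a rotation vector about the tool's x, y, z in degrees, then the shift along the tool's x, y, z in m, then the gripper's target within -1 to 1 (fully open at 1, half-way at 0, shut at -1). A call has 1 to 12 rows; each row is the pose to reach, as a shift and turn from the pose commanded when the call began, along the tool's axes at that moment; what a row does not reach only later rows make up. A row lasts 1/8 s, in which the tool goes at most 62.5 mm and 10.7 degrees, less where a joint would pass 70% of its speed; a pose out of reach is approached as far as the arm can. A call with a gripper value outside its range is refused whole. The fingers move at their own pace and stop on an object; "force" is the grip in N (left out, the last holds). Time passes only in rows, so rows that repeat a pose let the fingers close. It gives the time, the measured TCP pose, the force and the opening at its end, in the units of the state.
- sense(): the state, without advancing time (a new reading comes with each control period).
- snapshot(name): name is "scene" or "top" or "wrist"; returns (picture, depth): 420x560x3 uint8, blue, green, red; 420x560 float32, mm along the optical axis (not along the pixel's ray), 0 where there is no reading.
- camera_info(name): a dict with "fov_y" (degrees; the focal length in pixels is half the picture's height over the tangent of half this angle, whatever the lens; pixels are square), "cx", "cy" (the principal point, pixels), "dist_coeffs" ([k1, k2, p1, p2, k3] as OpenCV has them; the pictures are not rectified), "origin" and "orientation" of the camera in the world. Camera axes: x right, y down, z forward; pixel columns grow to the right and rows downward; lengths in mm; the calibration is good to about 2 mm. A picture is of the moment at which its call begins: read the wrist's pose just before it. camera_info takes no time and is no camera call; for the wrist camera it gives the pose at the moment of the call.
- hand_in(): hands the job in, once; it reports no verdict.
The state is a dict: "time": time; "joint_pos": joint angles; "qd": joint speeds; "joint_efforts": joint torques, N m; "tool_pos": TCP position; "tcp_rot": TCP orientation; "ft_force": force on the tool from outside, world axes, zero at the start; "wrist_torque": the same for the moment, N m; "finger_gap": finger opening in mm.
Only numpy, scipy, OpenCV 4.12 (cv2) and the standard library are available. Lean on these libraries where they do the work, as an engineer would, in place of code of your own. Each camera call takes 0.05 s, during which the arm holds its last target.

## Working session

There is one attempt and no reset: what is moved stays moved. The work goes in short steps, Python scripts to look and compute and a tool call to move; the robot and the scene stay as the last step left them, time stands still between calls to the robot, and variables do not carry over. Pictures are saved under pics/ and viewed, and the job is handed in when it is done.

Besides the shell and the picture viewer there is one more tool, called after "Emit:" by a JSON object that holds its "fn" and its "kwargs". jog_arm: Moves the arm, as the interface text tells. Its arguments: {"type":"object","properties":{"plan":{"type":"array","items":{"type":"array"}},"force":{"type":"number"}},"required":["plan"]}

```bash
ls; mkdir -p pics
python3 - <<'E'
from bench import *
import cv2
print(sense())
for n in ("scene","top","wrist"):
    print(n,camera_info(n))
    p,d=snapshot(n)
    cv2.imwrite(f"pics/{n}0.png",p)
    import numpy as np
    np.savez(f"pics/{n}0.npz",p=p,d=d)
E
```

```text
pics
{'time': 0.0, 'joint_pos': array([-7.08962495e+01,  7.51599675e+00,  8.53309430e+01, -2.58094351e-04,
        8.72581687e+01, -4.89297945e+00]), 'qd': array([-0.00499738,  0.04367725,  0.03384833,  0.04577861, -0.01424963,
       -0.06885276]), 'joint_efforts': array([ 2.04102835e-03, -5.69392920e+01, -5.00550413e+01,  5.22527591e-05,
        1.46757049e-02, -1.35657736e-06]), 'tool_pos': array([ 243.8626073 , -547.64782949,  247.21915934]), 'tcp_rot': array([-1.79895253e+02, -8.70837082e-03,  2.39967346e+01]), 'ft_force': array([-0.45034546, -0.05320661, -0.02355035]), 'wrist_torque': array([0.00443176, 0.00413684, 0.02489237]), 'finger_gap': 85.71187132635362}
scene {'fov_y': 48.6822384743363, 'cx': 277.54206831710127, 'cy': 209.80429938942362, 'dist_coeffs': array([0.02174563, 0.        , 0.        , 0.        , 0.        ]), 'origin': array([1047.49019555,  819.5711666 ,  881.75788914]), 'orientation': array([-128.55450483,    0.82282223,  150.59118551])}
top {'fov_y': 46.02115446023948, 'cx': 280.70107259441676, 'cy': 204.12647221833714, 'dist_coeffs': array([-0.16518441,  0.        ,  0.        ,  0.        ,  0.        ]), 'origin': array([ 424.83253604,   33.88580086, 1448.86794311]), 'orientation': array([-171.33194711,   -0.60478101,  -90.27238232])}
wrist {'fov_y': 63.92396578214846, 'cx': 282.37480119308435, 'cy': 210.7833455027283, 'dist_coeffs': array([-0.06702956,  0.        ,  0.        ,  0.        ,  0.        ]), 'origin': array([ 319.5666136 , -514.71481129,  373.91889339]), 'orientation': array([ 1.61303483e+02,  1.23675897e-01, -6.60901491e+01])}
```

View pics/scene0.png

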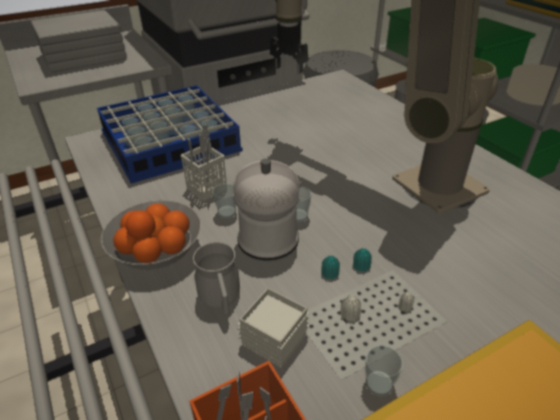

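View pics/top0.png

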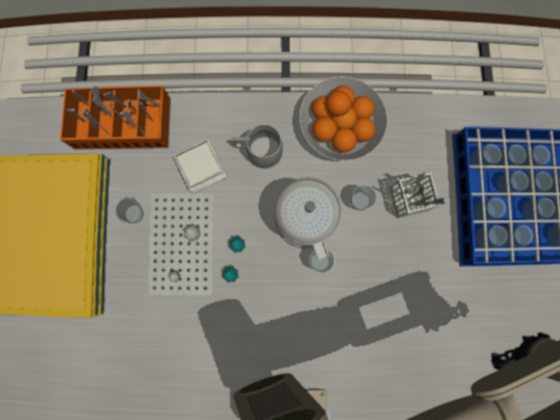

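View pics/wrist0.png

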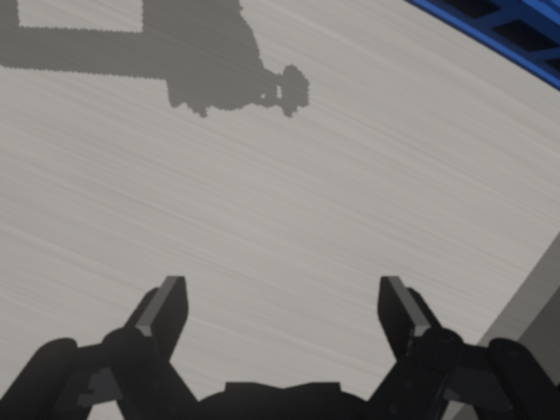

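The top view has +x up and +y left. These could be taken for the target:
- white large reamer, about (192,232)
- white small reamer, (174,275)
- turquoise ones, (237,243) and (231,274)
- orange juice fruit, irrelevant

The cover knob is at about (310,207). I'll crop in closer.

```bash
cat > h.py <<'E'
import numpy as np, cv2
from scipy.spatial.transform import Rotation as R
def cam(ci):
    f=210/np.tan(np.radians(ci['fov_y']/2))
    K=np.array([[f,0,ci['cx']],[0,f,ci['cy']],[0,0,1]])
    M=R.from_euler('xyz',ci['orientation'],degrees=True).as_matrix()
    return K,np.array(ci['dist_coeffs']),M,np.array(ci['origin'])
def ray(ci,uv):
    K,D,M,o=cam(ci)
    n=cv2.undistortPoints(np.array([[uv]],float),K,D)[0,0]
    return o,M@np.array([n[0],n[1],1.])
def onz(ci,uv,z):
    o,r=ray(ci,uv); return o+r*(z-o[2])/r[2]
def atd(ci,uv,d):
    o,r=ray(ci,uv); return o+r*d
def proj(ci,X):
    K,D,M,o=cam(ci)
    X=np.atleast_2d(np.asarray(X,float))
    Xc=(X-o)@M
    return cv2.projectPoints(Xc,np.zeros(3),np.zeros(3),K,D)[0][:,0]
def cloud(ci,d):
    K,D,M,o=cam(ci)
    v,u=np.mgrid[0:d.shape[0],0:d.shape[1]]
    n=cv2.undistortPoints(np.stack([u,v],-1).reshape(-1,1,2).astype(float),K,D)[:,0]
    P=np.c_[n,np.ones(len(n))]*d.reshape(-1,1)
    return (P@M.T+o).reshape(*d.shape,3)
def crop(p,x0,y0,x1,y1,k):
    return cv2.resize(p[y0:y1,x0:x1],None,fx=k,fy=k,interpolation=cv2.INTER_CUBIC)
E
python3 - <<'E'
from h import *
from bench import camera_info
t=np.load('pics/top0.npz');s=np.load('pics/scene0.npz')
cv2.imwrite('pics/t1.png',np.clip(crop(t['p'],140,170,300,300,5).astype(float)*1.3,0,255))
cv2.imwrite('pics/t2.png',np.clip(crop(t['p'],260,160,450,290,4).astype(float)*1.5,0,255))
ci=camera_info('top');C=cloud(ci,t['d'])
for n,(u,v) in dict(big=(192,232),small=(174,275),tq1=(237,243),tq2=(231,274),knob=(310,207),dish=(200,165),cover=(322,215),counter=(400,280),tum=(360,197)).items(): print(n,C[v,u].round(1))
E
```

```text
big [558.1 270.5  53.8]
small [436.5 322.9  38.9]
tq1 [527.1 142.4  49.4]
tq2 [439.6 158.   59. ]
knob [599.2 -51.  257. ]
dish [747.9 248.3  75.3]
cover [583.3 -82.9 226.5]
counter [ 418.6 -333.    -1.6]
tum [ 665.8 -218.9    3.8][ WARN:0@0.471] global loadsave.cpp:1063 imwrite_ Unsupported depth image for selected encoder is fallbacked to CV_8U.
```

View pics/t1.png

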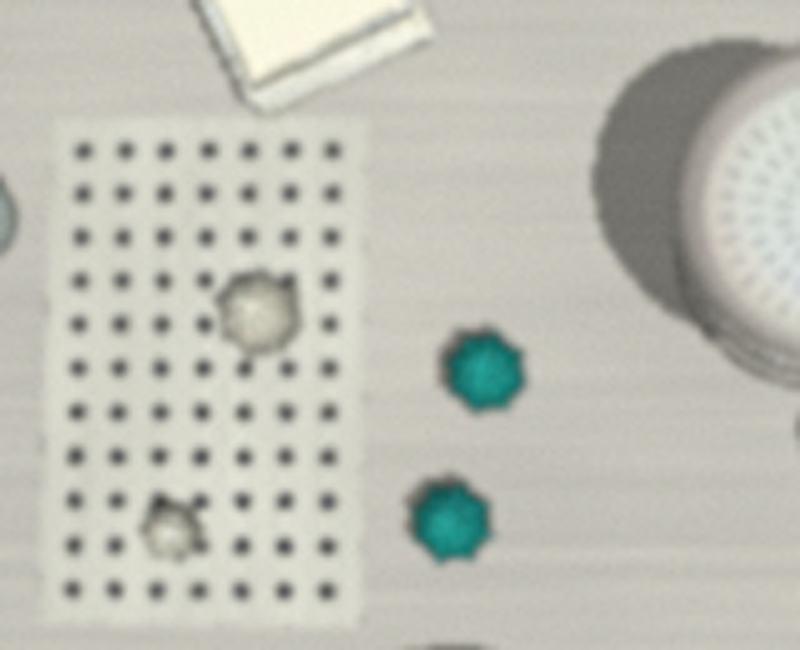

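View pics/t2.png

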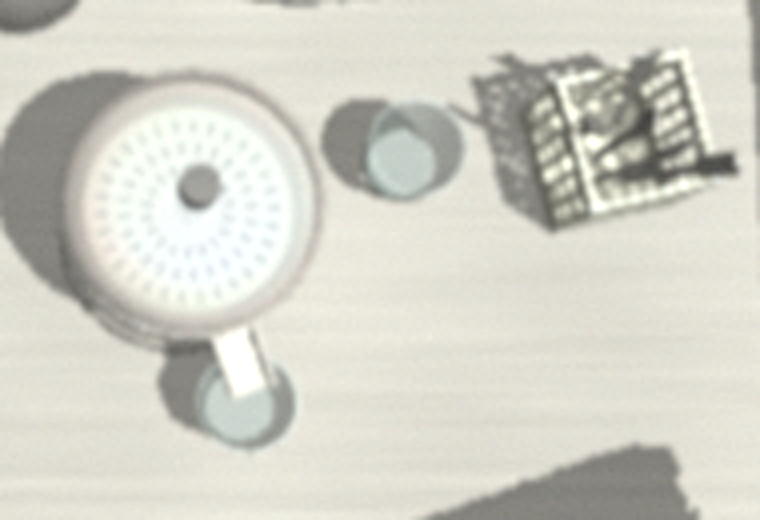

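```bash
cat > m.py <<'E'
from h import *
from bench import *
import sys
def mv(pos,yaw=None,rot=None):
    """print tool-frame turn (deg) and shift (m) from measured pose to tool pointing down at pos,yaw"""
    s=sense(); Rt=R.from_euler('xyz',s['tcp_rot'],degrees=True)
    if yaw is None: yaw=s['tcp_rot'][2]
    Rg=R.from_euler('xyz',[180,0,yaw],degrees=True)
    print('turn',np.degrees((Rt.inv()*Rg).as_rotvec()).round(2),'shift',(Rt.inv().apply(np.array(pos)-s['tool_pos'])/1000).round(4))
def st():
    s=sense(); print(round(s['time'],2),'tcp',s['tool_pos'].round(1),s['tcp_rot'].round(2),'F',s['ft_force'].round(1),'T',s['wrist_torque'].round(2),'gap',round(s['finger_gap'],1),'q',s['joint_pos'].round(1))
E
python3 - <<'E'
from m import *
import bench; print([x for x in dir(bench) if not x.startswith('_')]); print(getattr(bench,'nose_length',None))
t=np.load('pics/top0.npz');s=np.load('pics/scene0.npz')
ci=camera_info('top');cs=camera_info('scene')
print('knob top',onz(ci,(309.7,206.5),260))
k=onz(ci,(309.7,206.5),260)
print('scene proj of knob top/bottom',proj(cs,[k,k-[0,0,34]]))
C=cloud(ci,t['d'])
# cover outline fit: points z 150-240 near
m=(np.hypot(C[...,0]-k[0],C[...,1]-k[1])<95)&(C[...,2]>100)
print(m.sum(), C[m].min(0),C[m].max(0))
m2=m&(C[...,2]>252); print('knobpts',C[m2].mean(0),m2.sum(),np.percentile(C[m2][:,2],[5,50,95]))
print('glass foot spout',onz(ci,(260+238/4,160+408/4),3),'tumb_b',onz(ci,(260+402/4,160+160/4),3))
print('big',onz(ci,(140+260/5,170+312/5),40),'small',onz(ci,(140+172/5,170+530/5),32))
print('proj spot',proj(ci,[[450,-250,0],[540,-250,0],[450,-340,0],[450,-160,0],[360,-250,0]]))
cv2.imwrite('pics/s1.png',np.clip(crop(s['p'],170,130,420,330,3).astype(float)*1.6,0,255).astype(np.uint8))
cv2.imwrite('pics/w_d.png',np.clip(np.load('pics/wrist0.npz')['d']/3,0,255).astype(np.uint8))
E
```

```text
['PlanningError', 'camera_info', 'hand_in', 'nose_length', 'sense', 'snapshot']
17.0
knob top [599.96070696 -50.0657386  260.        ]
scene proj of knob top/bottom [[266.16371196 160.41819313]
 [266.56353892 171.83532376]]
3601 [ 507.75921839 -135.98576004  119.38175689] [685.66258381  37.10788447 265.99014644]
knobpts [601.5108863  -49.64284586 259.59553555] 87 [255.62941908 259.69151372 263.31219406]
glass foot spout [474.01297498 -94.83362984   3.        ] tumb_b [ 656.88415602 -220.28757005    3.        ]
big [558.30767377 272.86165842  40.        ] small [433.70786326 323.06263093  32.        ]
proj spot [[372.13284201 269.71785049]
 [371.33967413 239.16501541]
 [402.14808642 269.28162966]
 [341.72034443 270.07059206]
 [372.8125447  300.57955475]]
```

View pics/s1.png

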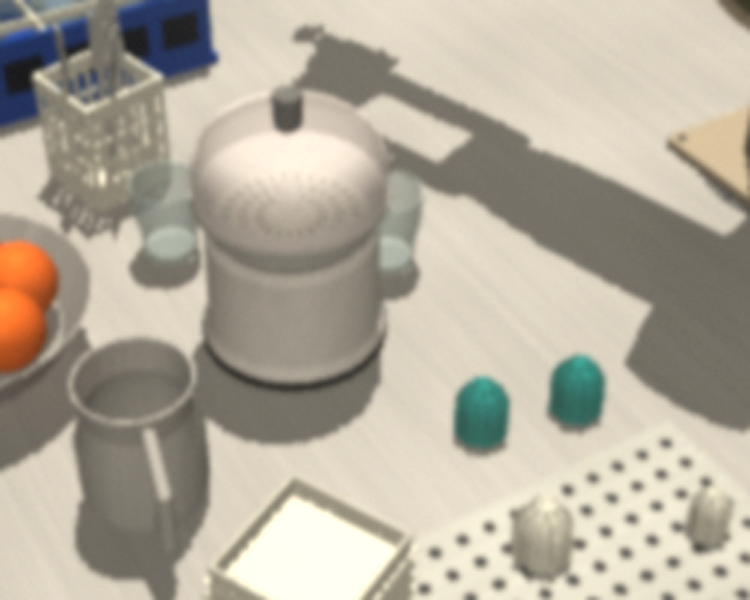

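Scene crop: the knob's top is at (266,162), and the point found from the top view projects to within 1.5 px of it. The larger white reamer is at scene (351,310) and the smaller at (407,302); the two turquoise look-alikes are separate. Next I go above the knob.

Run:
```python
from m import *
mv([600.5,-50,335],24)
```

```text
turn [-0.09 -0.01 -0.  ] shift [ 0.5282 -0.3098 -0.087 ]
```

Emit:
{"fn": "jog_arm", "kwargs": {"plan": [[[0,0,0],[0.04,-0.023,-0.02],1],[[0,0,0],[0.088,-0.052,-0.04],1],[[0,0,0],[0.137,-0.08,-0.06],1],[[0,0,0],[0.186,-0.109,-0.087],1],[[0,0,0],[0.235,-0.138,-0.087],1],[[0,0,0],[0.284,-0.167,-0.087],1],[[0,0,0],[0.333,-0.195,-0.087],1],[[0,0,0],[0.382,-0.224,-0.087],1],[[0,0,0],[0.431,-0.253,-0.087],1],[[0,0,0],[0.48,-0.282,-0.087],1],[[0,0,0],[0.51,-0.299,-0.087],1],[[0,0,0],[0.528,-0.31,-0.087],1]]}}

```text
time: 1.65
tool_pos: [600.9, -48.6, 334.7]
tcp_rot: [-180.0, 0.1, 24.1]
ft_force: [-0.5, 0.5, -1.1]
finger_gap: 85.4
```

Run:
```python
from m import *
st()
ci=camera_info('wrist')
p,d=snapshot('wrist'); cv2.imwrite('pics/w1.png',p)
k=[600.2,-50,260]
print(proj(ci,[k,[600.2,-50,226]]))
st(); mv([600.5,-50,250],24)
```

```text
1.65 tcp [600.9 -48.6 334.7] [-1.7997e+02  5.0000e-02  2.4090e+01] F [-0.5  0.5 -1.1] T [-0.01  0.01  0.  ] gap 85.4 q [-9.5  6.9 77.   0.  96.2 56.4]
[[283.64400951 233.6111227 ]
 [283.52984596 215.93560662]]
1.7 tcp [601.5 -47.2 334.6] [-179.92   -0.     24.12] F [-1.   2.   0.6] T [0.05 0.06 0.04] gap 85.4 q [-9.4  6.9 76.9  0.1 96.2 56.5]
turn [-0.08 -0.    0.12] shift [-0.0021  0.0022  0.0846]
```

View pics/w1.png

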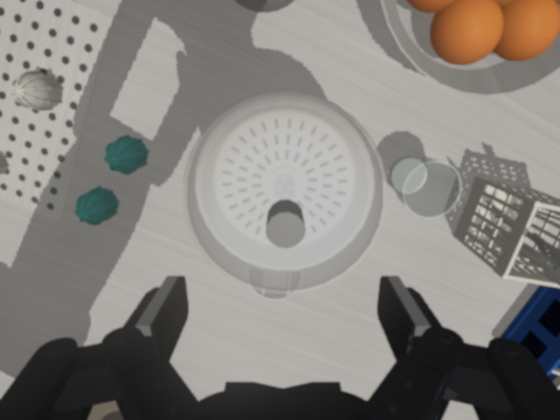

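Run:
```python
from m import *
st()
ci=camera_info('wrist')
p,d=snapshot('wrist'); cv2.imwrite('pics/w2.png',crop(p,180,80,390,310,3)[:600])
np.savez('pics/w2.npz',p=p,d=d)
k=[600.2,-50,260]
print(proj(ci,[k,[600.2,-50,226]]))
C=cloud(ci,d); m=(C[...,2]>250)&(C[...,2]<266)&(np.hypot(C[...,0]-600,C[...,1]+50)<30)
print(m.sum(),C[m].mean(0),C[m].min(0),C[m].max(0)); v,u=np.where(m); print(u.mean(),v.mean())
st()
```

```text
1.7 tcp [601.5 -47.2 334.6] [-179.92   -0.     24.12] F [-1.   2.   0.6] T [0.05 0.06 0.04] gap 85.4 q [-9.4  6.9 76.9  0.1 96.2 56.5]
[[285.26932636 235.42230965]
 [284.98185133 217.5733816 ]]
1299 [604.93368136 -48.8678399  260.15567621] [590.14180404 -62.40027809 250.17639678] [616.1206581  -36.80546778 262.90380485]
286.68591224018473 228.58429561200924
1.75 tcp [600.8 -48.8 334.7] [-1.7996e+02  4.0000e-02  2.4100e+01] F [-0.9 -0.4 -0.5] T [0.03 0.03 0.04] gap 85.4 q [-9.5  6.9 77.   0.  96.2 56.4]
```

View pics/w2.png

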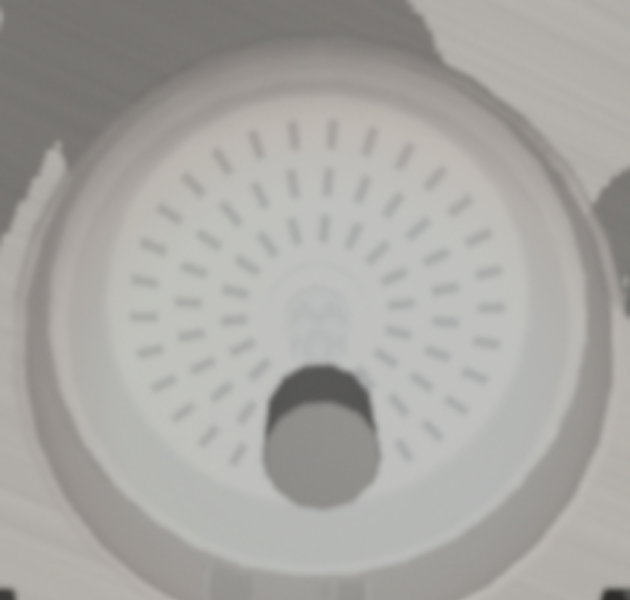

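The knob's top centre is at crop (322,455), which is wrist (287.3,231.7). That agrees with the top-view position to about 2.5 mm, giving (601.5,-50.5). I descend and grip.

Run:
```python
from m import *
ci=camera_info('wrist');print(onz(ci,(287.3,231.7),260))
mv([601.5,-50.5,250],24)
```

```text
[602.31438771 -51.77502176 260.        ]
turn [-0.04  0.04  0.1 ] shift [-0.      0.0019  0.0847]
```

Emit:
{"fn": "jog_arm", "kwargs": {"plan": [[[0,0,0],[0,0.001,0.02],1],[[0,0,0],[0,0.002,0.04],1],[[0,0,0],[0,0.002,0.06],1],[[0,0,0],[0,0.002,0.075],1],[[0,0,0],[0,0.002,0.085],1],[[0,0,0],[0,0.002,0.085],0.2],[[0,0,0],[0,0.002,0.085],-1],[[0,0,0],[0,0.002,0.085],-1],[[0,0,0],[0,0.002,0.085],-1],[[0,0,0],[0,0.002,0.085],-1],[[0,0,0],[0,0.002,0.085],-1],[[0,0,0],[0,0.002,0.085],-1]], "force": 40}}

```text
time: 3.25
tool_pos: [601.7, -52.0, 251.5]
tcp_rot: [179.9, -0.1, 24.0]
ft_force: [-0.9, 0.6, 6.4]
finger_gap: 24.4
```

Run:
```python
from m import *
st()
```

```text
3.25 tcp [601.7 -52.  251.5] [ 1.7995e+02 -1.0000e-01  2.4000e+01] F [-0.9  0.6  6.4] T [0.17 0.08 0.04] gap 24.4 q [-9.8  7.9 84.5  0.  87.5 56.2]
```

Emit:
{"fn": "jog_arm", "kwargs": {"plan": [[[0,0,0],[0,0,-0.008],-1],[[0,0,0],[0,0,-0.02],-1],[[0,0,0],[0,0,-0.035],-1],[[0,0,0],[0,0,-0.05],-1],[[0,0,0],[0,0,-0.065],-1],[[0,0,0],[0,0,-0.075],-1],[[0,0,0],[0,0,-0.08],-1],[[0,0,0],[0,0,-0.08],-1]]}}

```text
time: 4.25
tool_pos: [601.2, -52.1, 330.5]
tcp_rot: [180.0, -0.0, 24.0]
ft_force: [-0.4, -0.6, -1.9]
finger_gap: 24.0
```

Run:
```python
from m import *
st()
p,d=snapshot('scene'); cv2.imwrite('pics/s2.png',p)
p,d=snapshot('top'); cv2.imwrite('pics/t3.png',p)
mv([450,-250,331],24);mv([450,-250,105],24)
```

```text
4.25 tcp [601.2 -52.1 330.5] [ 1.7999e+02 -1.0000e-02  2.3990e+01] F [-0.4 -0.6 -1.9] T [-0.03  0.01  0.06] gap 24.0 q [-9.8  6.9 77.4 -0.  95.7 56.2]
turn [-0.03  0.05 -0.01] shift [-0.2184  0.1195 -0.0013]
turn [-0.03  0.05 -0.01] shift [-0.2182  0.1196  0.2247]
```

View pics/s2.png

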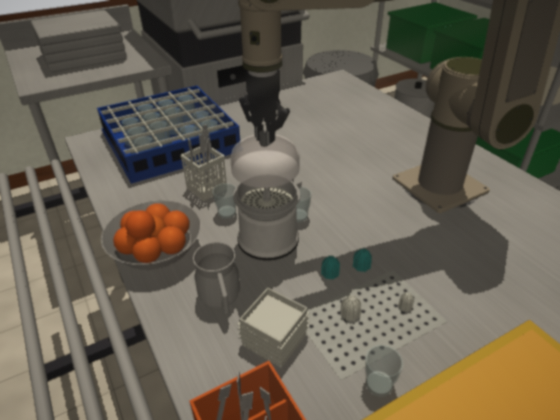

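The cover is in the gripper, clear of the bowl (scene (266,160)). I carry it over the free counter.

Emit:
{"fn": "jog_arm", "kwargs": {"plan": [[[0,0,0],[-0.011,0.006,0],-1],[[0,0,0],[-0.033,0.018,0],-1],[[0,0,0],[-0.06,0.033,0],-1],[[0,0,0],[-0.092,0.051,0],-1],[[0,0,0],[-0.124,0.068,0],-1],[[0,0,0],[-0.156,0.086,0.01],-1],[[0,0,0],[-0.184,0.101,0.03],-1],[[0,0,0],[-0.204,0.112,0.06],-1],[[0,0,0],[-0.215,0.118,0.09],-1],[[0,0,0],[-0.218,0.12,0.12],-1],[[0,0,0],[-0.218,0.12,0.145],-1],[[0,0,0],[-0.218,0.12,0.165],-1]]}}

```text
time: 5.85
tool_pos: [449.4, -250.4, 163.7]
tcp_rot: [-179.9, 0.1, 24.0]
ft_force: [-0.8, 0.2, -2.7]
finger_gap: 24.7
```

Run:
```python
from m import *
st()
p,d=snapshot('top'); cv2.imwrite('pics/t4.png',p)
mv([450,-250,91],24)
```

```text
5.85 tcp [ 449.4 -250.4  163.7] [-1.7993e+02  6.0000e-02  2.3960e+01] F [-0.8  0.2 -2.7] T [-0.03 -0.    0.  ] gap 24.7 q [-34.8  -2.5 104.5  -0.   78.1  31.2]
turn [-0.25  0.17 -0.04] shift [0.0016 0.0014 0.0699]
```

View pics/t4.png

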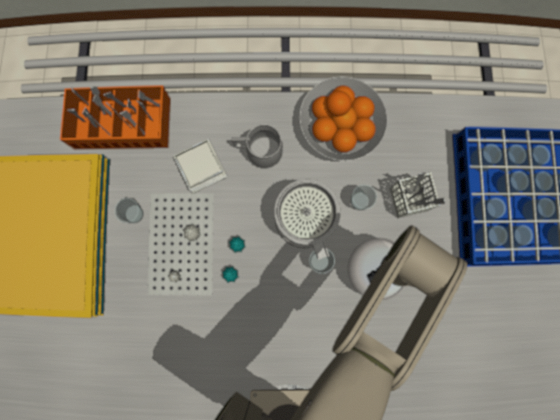

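The cover hangs over clear counter at top (378,268), clear of the spout glass (320,261) and tumbler (360,197). I lower it slowly.

Emit:
{"fn": "jog_arm", "kwargs": {"plan": [[[0,0,0],[0,0,0.015],-1],[[0,0,0],[0,0,0.03],-1],[[0,0,0],[0,0,0.045],-1],[[0,0,0],[0,0,0.055],-1],[[0,0,0],[0,0,0.062],-1],[[0,0,0],[0,0,0.066],-1],[[0,0,0],[0,0,0.069],-1],[[0,0,0],[0,0,0.071],-1],[[0,0,0],[0,0,0.072],-1],[[0,0,0],[0,0,0.072],-1]]}}

```text
time: 7.15
tool_pos: [450.9, -250.4, 93.4]
tcp_rot: [180.0, -0.0, 24.0]
ft_force: [0.4, -0.8, -1.9]
finger_gap: 24.5
```

Run:
```python
from m import *
st()
```

```text
7.15 tcp [ 450.9 -250.4   93.4] [ 1.7999e+02 -1.0000e-02  2.4000e+01] F [ 0.4 -0.8 -1.9] T [ 0.01  0.01 -0.04] gap 24.5 q [-34.7   2.1 107.8   0.   70.1  31.3]
```

Emit:
{"fn": "jog_arm", "kwargs": {"plan": [[[0,0,0],[0,0,0.001],-1],[[0,0,0],[0,0,0.002],-1],[[0,0,0],[0,0,0.003],-1],[[0,0,0],[0,0,0.003],-1]]}}

```text
time: 7.65
tool_pos: [450.9, -250.4, 91.4]
tcp_rot: [180.0, -0.0, 24.0]
ft_force: [-4.3, 3.0, 9.6]
finger_gap: 24.3
```

Contact is made. I ease up 1 mm, open and retreat.

Emit:
{"fn": "jog_arm", "kwargs": {"plan": [[[0,0,0],[0,0,-0.001],-1],[[0,0,0],[0,0,-0.001],-0.3],[[0,0,0],[0,0,-0.001],0.2],[[0,0,0],[0,0,-0.001],1],[[0,0,0],[0,0,-0.001],1],[[0,0,0],[0,0,-0.001],1],[[0,0,0],[0,0,-0.02],1],[[0,0,0],[0,0,-0.06],1],[[0,0,0],[0,0,-0.12],1],[[0,0,0],[0,0,-0.17],1],[[0,0,0],[0,0,-0.2],1]]}}

```text
time: 9.02
tool_pos: [451.5, -250.8, 295.5]
tcp_rot: [179.7, -0.2, 24.0]
ft_force: [0.1, -0.1, -0.5]
finger_gap: 85.2
```

Run:
```python
from m import *
st()
p,d=snapshot('scene'); cv2.imwrite('pics/s3.png',p)
mv([510,210,290],24)
```

```text
9.03 tcp [ 451.5 -250.8  295.5] [ 1.7972e+02 -1.7000e-01  2.4000e+01] F [ 0.1 -0.1 -0.5] T [-0.01 -0.04 -0.02] gap 85.2 q [-34.7  -6.7  94.6   0.   91.8  31.3]
turn [ 0.5  -0.31 -0.  ] shift [ 0.2402 -0.3983  0.007 ]
```

View pics/s3.png

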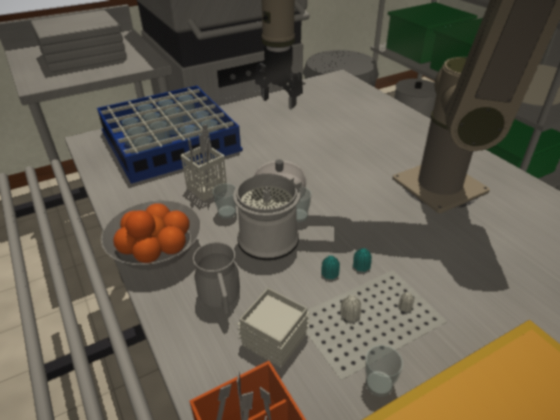

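The cover stands rim down behind the juicer (knob at scene (279,165)). Now I look straight at the shaft to get its angle.

Emit:
{"fn": "jog_arm", "kwargs": {"plan": [[[0,0,0],[0.011,-0.006,0],1],[[0,0,0],[0.044,-0.024,0],1],[[0,0,0],[0.088,-0.048,0],1],[[0,0,0],[0.132,-0.072,0],1],[[0,0,0],[0.176,-0.097,0],1],[[0,0,0],[0.207,-0.114,0],1],[[0,0,0],[0.218,-0.12,0],1],[[0,0,0],[0.218,-0.12,0],1],[[0,0,0],[0.218,-0.12,0],1]]}}

```text
time: 10.2
tool_pos: [600.5, -52.8, 290.0]
tcp_rot: [-180.0, 0.1, 23.9]
ft_force: [-0.9, -0.2, 0.3]
finger_gap: 85.5
```

Run:
```python
from m import *
st()
ci=camera_info('wrist'); p,d=snapshot('wrist'); np.savez('pics/w3.npz',p=p,d=d,**{k:v for k,v in ci.items()})
st()
cv2.imwrite('pics/w3.png',p)
uv=proj(ci,[[600.5,-50,180]])[0]; print(uv)
x,y=uv.astype(int); cv2.imwrite('pics/w3c.png',crop(p,x-40,y-40,x+40,y+40,7))
print(x-40,y-40)
```

```text
10.2 tcp [600.5 -52.8 290. ] [-1.7999e+02  5.0000e-02  2.3950e+01] F [-0.9 -0.2  0.3] T [-0.03 -0.02 -0.02] gap 85.5 q [-9.9  7.2 81.3 -0.  91.6 56.2]
10.25 tcp [600.5 -53.1 290.2] [1.800e+02 3.000e-02 2.392e+01] F [-0.7  0.3 -0.5] T [-0.    0.03 -0.03] gap 85.4 q [-9.9  7.2 81.3 -0.  91.6 56.2]
[278.59030946 212.40603446]
238 172
```

View pics/w3.png

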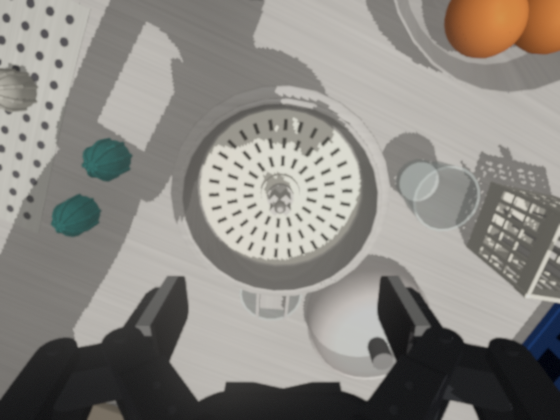

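View pics/w3c.png

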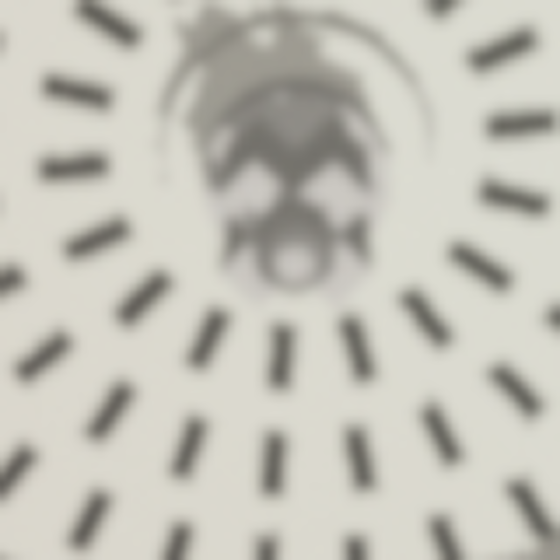

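The shaft tip is at about wrist (280,209), but the resolution is too low for the spline angle. I move the camera straight above the shaft and lower.

Run:
```python
from m import *
ci=camera_info('wrist'); print(onz(ci,(280.4,209.4),180),ci['origin'])
mv([527,-85,205],24)
```

```text
[603.2245572  -50.51607919 180.        ] [676.29801416 -19.94332085 416.72137275]
turn [ 0.    0.03 -0.08] shift [-0.0801 -0.0006  0.0852]
```

Emit:
{"fn": "jog_arm", "kwargs": {"plan": [[[0,0,0],[-0.02,0,0.01],1],[[0,0,0],[-0.045,0,0.03],1],[[0,0,0],[-0.07,0,0.055],1],[[0,0,0],[-0.08,0,0.075],1],[[0,0,0],[-0.08,0,0.085],1],[[0,0,0],[-0.08,0,0.085],1],[[0,0,0],[-0.08,0,0.085],1]]}}

```text
time: 11.12
tool_pos: [528.9, -84.7, 206.4]
tcp_rot: [179.9, -0.1, 24.0]
ft_force: [0.6, -1.0, 0.2]
finger_gap: 85.6
```

Run:
```python
from m import *
st()
ci=camera_info('wrist'); p,d=snapshot('wrist'); np.savez('pics/w4.npz',p=p,d=d,**{k:v for k,v in ci.items()})
st();print(ci['origin'],ci['orientation'])
cv2.imwrite('pics/w4.png',p)
uv=proj(ci,[[602,-50.5,180]])[0]; print(uv)
x,y=uv.astype(int); cv2.imwrite('pics/w4c.png',crop(p,x-40,y-40,x+40,y+40,7))
print(x-40,y-40)
```

```text
11.12 tcp [528.9 -84.7 206.4] [ 1.7995e+02 -7.0000e-02  2.3990e+01] F [ 0.6 -1.   0.2] T [0.   0.02 0.01] gap 85.6 q [-14.6  -1.3  98.7   0.   82.4  51.4]
11.18 tcp [528.9 -84.7 206.4] [ 1.7994e+02 -8.0000e-02  2.4000e+01] F [ 0.4  0.3 -0. ] T [-0.03  0.05  0.  ] gap 85.4 q [-14.6  -1.3  98.7   0.   82.4  51.4]
[604.31835091 -51.50262809 333.08001058] [ 1.61369906e+02 -2.76603973e-02 -6.60913582e+01]
[277.9450006  102.27158118]
237 62
```

View pics/w4c.png

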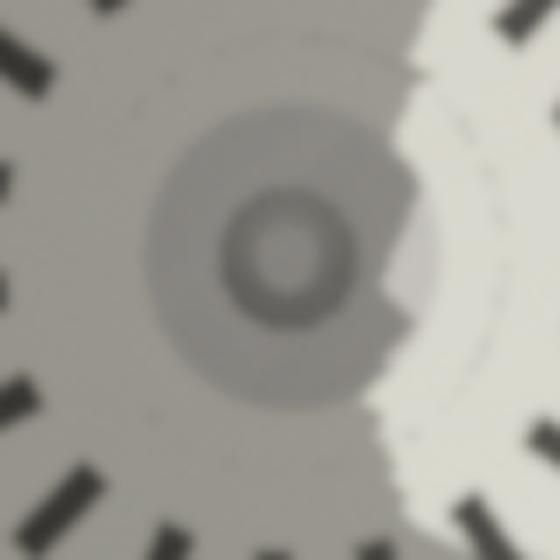

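Run:
```python
from m import *
w=np.load('pics/w4.npz'); ci={k:w[k] for k in('cx','cy','fov_y','dist_coeffs','origin','orientation')}
ci={k:(float(v) if v.ndim==0 else v) for k,v in ci.items()}
p=w['p'];d=w['d']
c=crop(p,255,75,305,125,12).astype(float).mean(2)
c=np.clip((c-90)*255/70,0,255).astype(np.uint8)
C=cloud(ci,d)[75:125,255:305]
z=cv2.resize(np.clip((C[...,2]-125)*4,0,255).astype(np.uint8),None,fx=4,fy=4,interpolation=0)
cv2.imwrite('pics/w4e.png',c);cv2.imwrite('pics/w4z.png',z)
print(crop(p,255,75,305,125,1).mean(2).min(), (C[::3,::3,2]).round(0).astype(int))
print(onz(ci,(237+289/7,62+255/7),178))
```

```text
95.66666666666667 [[134 134 139 139 139 139 139 140 140 140 139 139 138 139 139 134 132]
 [134 140 140 139 138 139 151 151 151 151 152 140 139 137 140 138 136]
 [139 138 139 139 171 151 152 151 152 151 152 171 151 139 138 139 139]
 [139 140 138 151 171 171 151 151 152 151 171 171 170 151 138 139 139]
 [138 138 171 172 171 170 171 172 151 171 170 171 172 171 150 138 140]
 [138 140 170 171 171 171 178 178 179 177 171 172 170 171 149 139 139]
 [139 150 152 171 170 178 180 180 181 178 178 171 172 151 150 138 139]
 [139 150 151 152 171 178 181 182 182 181 180 170 151 151 151 139 138]
 [137 152 151 150 150 179 180 179 181 180 179 150 152 150 150 138 138]
 [138 151 152 152 171 178 180 181 181 181 178 171 151 151 152 138 139]
 [140 140 150 172 171 171 178 180 179 179 177 171 172 152 152 139 140]
 [138 139 170 171 170 171 171 177 178 171 171 172 170 171 152 140 139]
 [138 139 151 171 171 171 171 152 151 172 171 170 170 152 139 140 139]
 [139 139 138 152 171 171 151 151 151 151 171 170 152 140 140 139 139]
 [139 139 139 139 149 151 151 151 151 151 152 151 138 140 139 138 135]
 [133 139 140 139 138 140 139 151 151 151 139 140 139 139 139 132 135]
 [134 133 139 139 139 139 139 139 141 139 139 138 139 139 134 135 134]]
[603.5249978  -49.96787251 178.        ]
```

View pics/w4e.png

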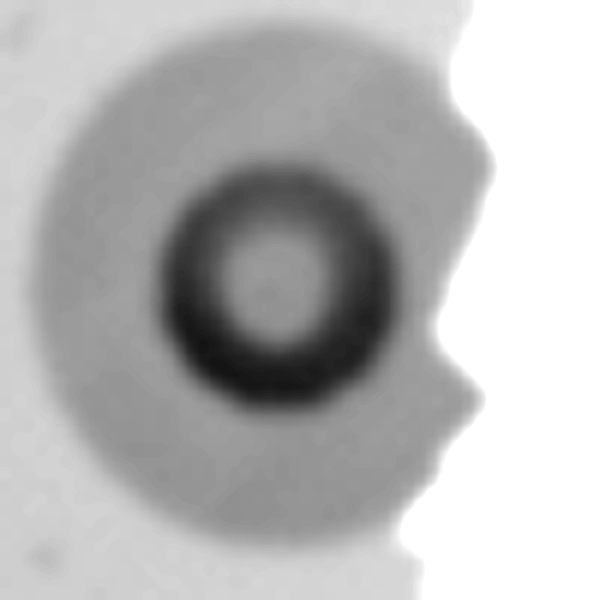

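View pics/w4z.png

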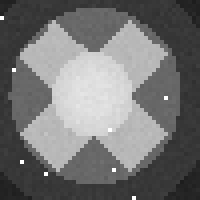

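The depth crop shows the spline cross as an X. I fit its angle and centre in world axes.

```bash
cat > sp.py <<'E'
from m import *
w=np.load('pics/w4.npz'); ci={k:w[k] for k in('cx','cy','fov_y','dist_coeffs','origin','orientation')}
ci={k:(float(v) if v.ndim==0 else v) for k,v in ci.items()}
C=cloud(ci,w['d'])
near=np.hypot(C[...,0]-603,C[...,1]+50)<16
S=C[near&(C[...,2]>164)&(C[...,2]<175)]; P=C[near&(C[...,2]>177)]; H=C[near&(C[...,2]>146)&(C[...,2]<155)]
from scipy.optimize import minimize
def cost(x):
    c=x[:2];t=np.radians(x[2])
    q=(S[:,:2]-c)@np.array([[np.cos(t),-np.sin(t)],[np.sin(t),np.cos(t)]])
    a=np.abs(q); # dist outside cross
    d=np.minimum(np.maximum(a[:,0]-9,0)+np.maximum(a[:,1]-3,0),np.maximum(a[:,1]-9,0)+np.maximum(a[:,0]-3,0))
    qh=np.abs((H[:,:2]-c)@np.array([[np.cos(t),-np.sin(t)],[np.sin(t),np.cos(t)]]))
    ins=np.maximum(np.minimum(9-qh[:,0],3-qh[:,1]),np.minimum(9-qh[:,1],3-qh[:,0]))
    return (d**2).sum()+(np.maximum(ins,0)**2).sum()
best=min((minimize(cost,[P[:,0].mean(),P[:,1].mean(),a],method='Nelder-Mead') for a in range(0,90,15)),key=lambda r:r.fun)
print(len(S),len(P),P.mean(0),'both',np.r_[S,H].mean(0),best.x,best.fun)
# bowl rim fit
m=(C[...,2]>164)&(C[...,2]<176)&(np.hypot(C[...,0]-603,C[...,1]+50)>60)&(np.hypot(C[...,0]-603,C[...,1]+50)<100)
B=C[m]
from scipy.optimize import least_squares
i=least_squares(lambda x:np.hypot(B[:,0]-x[0],B[:,1]-x[1])-x[2],[603,-50,80],loss='soft_l1').x;print('rim',i,len(B))
E
python3 sp.py
```

```text
554 1266 [604.10481584 -51.0614697  295.5574166 ] both [603.43198997 -49.99149375 160.67674713] [603.46721141 -49.76964154  68.77034838] 0.012057235461491709
rim [603.40882819 -49.72985964  75.23189847] 9377
```

Spline cross angle is 68.8° (mod 90), axis at (603.4,-49.8). The bowl rim fit gives the same centre and radius 75.2 mm (expected 75). Now the larger reamer.

Run:
```python
from m import *
mv([482,238,120],24)
```

```text
turn [ 0.06 -0.08  0.  ] shift [ 0.0883 -0.3139  0.0862]
```

Emit:
{"fn": "jog_arm", "kwargs": {"plan": [[[0,0,0],[0.005,-0.018,-0.02],1],[[0,0,0],[0.014,-0.05,-0.03],1],[[0,0,0],[0.026,-0.094,-0.03],1],[[0,0,0],[0.039,-0.138,-0.02],1],[[0,0,0],[0.051,-0.182,0],1],[[0,0,0],[0.064,-0.226,0.02],1],[[0,0,0],[0.076,-0.27,0.045],1],[[0,0,0],[0.084,-0.3,0.065],1],[[0,0,0],[0.088,-0.314,0.08],1],[[0,0,0],[0.088,-0.314,0.086],1],[[0,0,0],[0.088,-0.314,0.086],1],[[0,0,0],[0.088,-0.314,0.086],1]]}}

```text
time: 12.68
tool_pos: [481.7, 237.3, 120.3]
tcp_rot: [180.0, -0.1, 23.9]
ft_force: [-0.3, 0.6, 1.4]
finger_gap: 85.0
```

```bash
cat > snapw.py <<'E'
from m import *
import sys
n=sys.argv[1]; X=[float(a) for a in sys.argv[2:5]]; k=int(sys.argv[5]); hw=int(sys.argv[6])
st(); ci=camera_info('wrist'); p,d=snapshot('wrist'); np.savez(f'pics/{n}.npz',p=p,d=d,**ci)
cv2.imwrite(f'pics/{n}.png',p)
x,y=proj(ci,[X])[0].astype(int); print(x,y,ci['origin']); x0,y0=max(x-hw,0),max(y-hw,0)
cv2.imwrite(f'pics/{n}c.png',crop(p,x0,y0,x+hw,y+hw,k)); print('crop org',x0,y0)
E
python3 snapw.py w5 558 272 30 6 50
```

```text
12.68 tcp [481.7 237.3 120.3] [ 1.7998e+02 -8.0000e-02  2.3910e+01] F [-0.3  0.6  1.4] T [ 0.01 -0.06  0.03] gap 85.0 q [ 20.8   3.4 103.4  -0.   73.2  86.9]
280 95 [557.18266655 270.30921008 246.99433475]
crop org 230 45
```

View pics/w5.png

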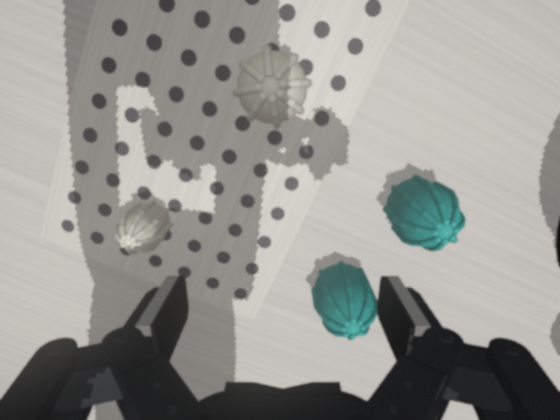

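View pics/w5c.png

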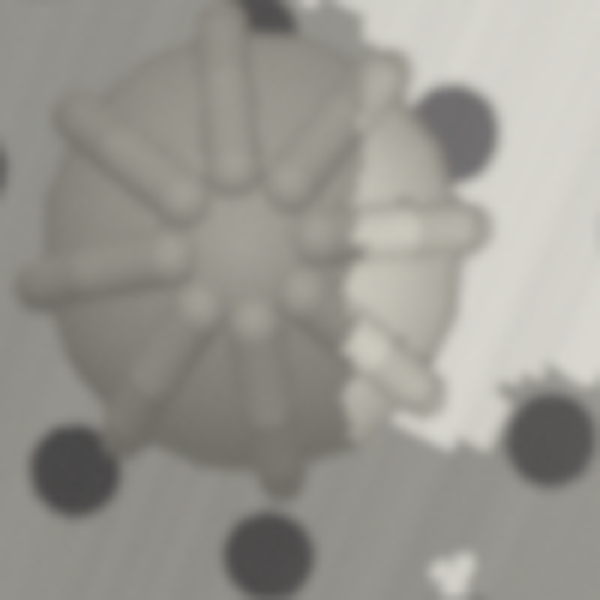

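The larger reamer's eight ribs are clear. Outer rib tips in the crop are near (221,10), (400,65), (485,230), (430,395), (283,490), (115,440), (25,290) and (65,105).

Run:
```python
from m import *
from scipy.optimize import least_squares
w=np.load('pics/w5.npz'); ci={k:(float(w[k]) if w[k].ndim==0 else w[k]) for k in('cx','cy','fov_y','dist_coeffs','origin','orientation')}
tips=[(221,10),(400,65),(485,230),(430,395),(283,490),(115,440),(25,290),(65,105)]
X=np.array([onz(ci,(230+x/6,45+y/6),27)[:2] for x,y in tips])
def f(x):
    a=x[2]+np.arange(8)*x[4]*np.pi/4
    return np.r_[(x[0]+x[3]*np.cos(a)-X[:,0]),(x[1]+x[3]*np.sin(a)-X[:,1])]
for s in (1,-1):
    g=lambda y:f([y[0],y[1],y[2],y[3],s])
    rs=[least_squares(g,[558,270,a,25]) for a in (0,1.5,3,4.5)]
    r=min(rs,key=lambda r:r.cost); print(s,r.x[[0,1,3]],np.degrees(r.x[2])%45,r.cost,g(r.x).round(1))
C=cloud(ci,w['d']); m=(np.hypot(C[...,0]-558,C[...,1]-272)<32)&(C[...,2]>35)&(C[...,2]<70)
T=C[m]; print('top',np.percentile(T[:,2],99.5),T[T[:,2]>50].mean(0))
B=T[(T[:,2]>20)]
# slice centroid symmetrical: 4-fold via 8-fold harmonic on radial height residual
m=(C[...,2]>8)&(C[...,2]<70)&(np.hypot(C[...,0]-558,C[...,1]-272)<30); T=C[m]
for c in ([rs[0].x[0],rs[0].x[1]],):
    q=T[:,:2]-c; rr=np.hypot(*q.T); th=np.arctan2(q[:,1],q[:,0])
    sel=(rr>23.5); print('rib angle by far points',np.degrees(np.angle(np.exp(8j*th[sel]).mean()))/8,abs(np.exp(8j*th[sel]).mean()),sel.sum())
```

```text
1 [ 5.60356656e+02  2.78680138e+02 -1.60582365e-01] 36.17802829579352 2263.93498505734 [-20.5 -23.  -11.9   5.4  20.6  22.9  12.5  -6.  -12.4   6.1  20.7  22.5
  12.4  -5.9 -20.2 -23.3]
-1 [560.35665551 278.6801381   23.78770613] 30.831942560338874 0.6182818946310003 [ 0.   0.1  0.2 -0.6  0.1 -0.2  0.4 -0.  -0.1  0.4  0.4 -0.5  0.1 -0.2
  0.1 -0.2]
top 58.385203247984855 [560.45623102 278.8887064   54.43085819]
rib angle by far points -13.956030117202856 0.9388327237003606 60
```

```bash
python3 snapw.py w6 558 272 30 6 50
python3 - <<'E'
from m import *
w=np.load('pics/w6.npz'); ci={k:(float(w[k]) if w[k].ndim==0 else w[k]) for k in('cx','cy','fov_y','dist_coeffs','origin','orientation')}
C=cloud(ci,w['d']); T=C[(np.hypot(C[...,0]-558,C[...,1]-275)<35)&(C[...,2]>45)&(C[...,2]<70)]; print('top',T.mean(0),len(T), (T.max(0)+T.min(0))/2)
S=C[(np.hypot(C[...,0]-436,C[...,1]-323)<25)&(C[...,2]>38)&(C[...,2]<50)];print('small',S.mean(0),(S.max(0)+S.min(0))/2)
t=np.load('pics/top0.npz');ct=camera_info('top');C=cloud(ct,t['d'])
T=C[(np.hypot(C[...,0]-558,C[...,1]-275)<35)&(C[...,2]>45)&(C[...,2]<70)]; print('topcam',T.mean(0),len(T))
T=C[(np.hypot(C[...,0]-558,C[...,1]-275)<35)&(C[...,2]>20)&(C[...,2]<70)]; print('topcam',T.mean(0),len(T),(T.max(0)+T.min(0))/2)
S=C[(np.hypot(C[...,0]-436,C[...,1]-323)<25)&(C[...,2]>15)&(C[...,2]<50)];print('small',S.mean(0),(S.max(0)+S.min(0))/2)
s=np.load('pics/scene0.npz');cs=camera_info('scene');C=cloud(cs,s['d'])
T=C[(np.hypot(C[...,0]-558,C[...,1]-275)<35)&(C[...,2]>45)&(C[...,2]<70)]; print('scenecam',T.mean(0),len(T))
# project candidates in scene
print(proj(cs,[[560.4,278.8,57],[558.3,272.5,57]]),proj(ct,[[560.4,278.8,40],[558.3,272.5,40]]))
cv2.imwrite('pics/s0c.png',crop(s['p'],320,270,430,340,7))
E
```

```text
12.72 tcp [481.6 237.4 120.3] [ 1.7999e+02 -8.0000e-02  2.3910e+01] F [0.7 0.1 0.5] T [ 0.02 -0.02  0.01] gap 85.4 q [ 20.8   3.4 103.4  -0.   73.2  86.9]
280 95 [557.16857473 270.36782658 246.99742086]
crop org 230 45
top [560.54052453 278.71011614  52.17358773] 2717 [560.19086466 278.58095896  52.19055801]
small [436.61790303 326.48159524  43.20192611] [434.22328845 327.87938344  43.14337906]
topcam [559.87070406 276.84175212  51.74916257] 99
topcam [558.54783017 274.60881751  43.68463919] 194 [559.0947354  276.99958215  40.23670438]
small [432.75915188 323.91393256  35.15173383] [432.30137469 325.51299225  32.63618914]
scenecam [564.64018136 283.47056408  52.32416047] 132
[[351.79665989 297.04293543]
 [350.89185099 294.8693601 ]] [[189.96325857 231.67432809]
 [192.12489542 232.40262756]]
```

View pics/s0c.png

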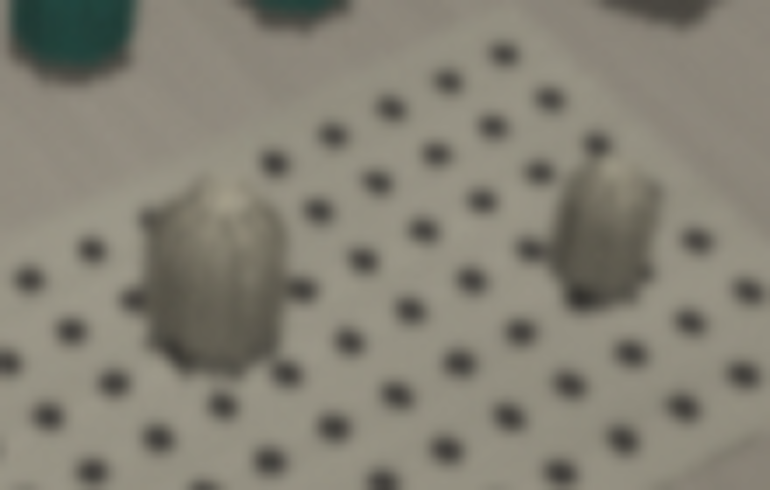

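Scene crop: the apex at (352.6,297.1) agrees with the wrist centre (560.4,278.7), which projects to (351.8,297.0). The ribs lie at 31° mod 45. I check the fingers' position in the wrist depth, then approach with yaw 8.5.

Run:
```python
from m import *
w=np.load('pics/w6.npz'); ci={k:(float(w[k]) if w[k].ndim==0 else w[k]) for k in('cx','cy','fov_y','dist_coeffs','origin','orientation')}
C=cloud(ci,w['d']); s=sense(); Rt=R.from_euler('xyz',s['tcp_rot'],degrees=True)
L=Rt.inv().apply((C.reshape(-1,3)-s['tool_pos'])).reshape(C.shape)
m=(np.abs(L[...,0])<40)&(np.abs(L[...,1])<60)&(np.abs(L[...,2])<30)
F=L[m]; 
for sg in (1,-1):
    G=F[(F[:,1]*sg>20)]; print(len(G),G.min(0),G.max(0), 'tip',G[G[:,2]>G[:,2].max()-3].mean(0), 'x pct',np.percentile(G[:,0],[2,98]))
Z=C[...,2]; print('mat z',np.median(Z[60:80,150:180]), 'counter',np.median(Z[20:60,480:540]))
mv([560.3,278.6,130],8.5); mv([560.3,278.6,23],8.5)
```

```text
2481 [-11.52749964  42.41542468 -29.93790989] [12.12641446 57.06082705  3.83039663] tip [ 0.1040413  43.22269946  1.88322085] x pct [-9.87243412 11.60074878]
2501 [-11.31860714 -56.63852363 -29.9993853 ] [ 12.16692148 -41.57457658   3.14310588] tip [  0.12263255 -42.31745965   1.39501124] x pct [-9.8072769  11.76087905]
mat z 1.8273383703947843 counter 0.8833040904406033
turn [-0.   -0.08 15.42] shift [ 0.0887 -0.0057 -0.0097]
turn [-0.   -0.08 15.42] shift [ 0.0885 -0.0057  0.0973]
```

Fingers centre at tool x 0.1, y 0.45 mm, so the wrist calibration holds. I approach.

Emit:
{"fn": "jog_arm", "kwargs": {"plan": [[[0,0,8],[0.03,-0.002,-0.01],1],[[0,0,15.4],[0.06,-0.004,-0.01],1],[[0,0,15.4],[0.0885,-0.0057,-0.01],1],[[0,0,15.4],[0.0885,-0.0057,-0.01],1],[[0,0,15.4],[0.0885,-0.0057,0.02],1],[[0,0,15.4],[0.0885,-0.0057,0.045],1],[[0,0,15.4],[0.0885,-0.0057,0.06],1],[[0,0,15.4],[0.0885,-0.0057,0.06],1]]}}

```text
time: 13.78
tool_pos: [558.1, 278.5, 58.2]
tcp_rot: [180.0, 0.1, 8.6]
ft_force: [0.3, 0.1, 1.0]
finger_gap: 85.5
```

```bash
python3 snapw.py w7 560.3 278.6 45 4 90
python3 - <<'E'
from m import *
mv([560.3,278.6,20],8.5)
E
```

```text
13.78 tcp [558.1 278.5  58.2] [1.7997e+02 1.4000e-01 8.5800e+00] F [0.3 0.1 1. ] T [-0.01 -0.07 -0.03] gap 85.5 q [ 21.8  20.5  90.8  -0.   68.9 103.2]
282 277 [640.27941345 290.63235242 184.54642051]
crop org 192 187
turn [0.01 0.03 0.09] shift [0.0012 0.0006 0.0395]
```

View pics/w7.png

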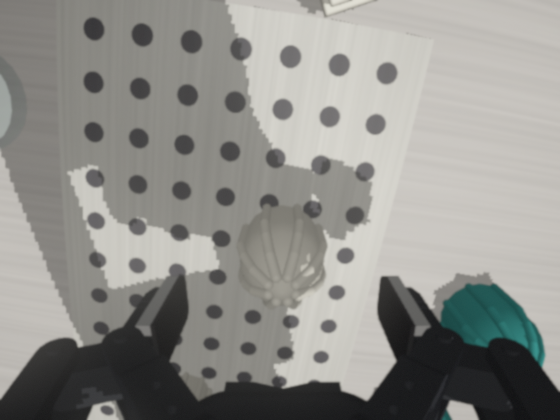

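The white reamer sits centred between the fingers at (282,255). I descend and grip.

Emit:
{"fn": "jog_arm", "kwargs": {"plan": [[[0,0,0],[0.0012,0.0006,0.012],1],[[0,0,0],[0.0012,0.0006,0.025],1],[[0,0,0],[0.0012,0.0006,0.034],1],[[0,0,0],[0.0012,0.0006,0.0395],1],[[0,0,0],[0.0012,0.0006,0.0395],0.3],[[0,0,0],[0.0012,0.0006,0.0395],0],[[0,0,0],[0.0012,0.0006,0.0395],-0.5],[[0,0,0],[0.0012,0.0006,0.0395],-1],[[0,0,0],[0.0012,0.0006,0.0395],-1],[[0,0,0],[0.0012,0.0006,0.0395],-1]], "force": 70}}

```text
time: 15.08
tool_pos: [561.3, 279.2, 20.7]
tcp_rot: [-180.0, -0.1, 8.6]
ft_force: [0.6, 1.0, 6.4]
finger_gap: 44.1
```

Run:
```python
from m import *
st()
```

```text
15.07 tcp [561.3 279.2  20.7] [-1.7998e+02 -1.0000e-01  8.6000e+00] F [0.6 1.  6.4] T [ 0.   -0.01 -0.  ] gap 44.1 q [ 21.8  23.6  91.2   0.   65.1 103.2]
```

Emit:
{"fn": "jog_arm", "kwargs": {"plan": [[[0,0,0],[0,0,-0.01],-1],[[0,0,0],[0,0,-0.03],-1],[[0,0,0],[0,0,-0.06],-1],[[0,0,0],[0,0,-0.1],-1],[[0,0,0],[0,0,-0.15],-1],[[0,0,0],[0,0,-0.19],-1],[[0,0,0],[0,0,-0.22],-1],[[0,0,0],[0,0,-0.22],-1],[[0,0,0],[0,0,-0.22],-1]]}}

```text
time: 16.2
tool_pos: [560.1, 278.7, 239.3]
tcp_rot: [180.0, 0.0, 8.6]
ft_force: [0.5, -0.2, -1.0]
finger_gap: 44.6
```

```bash
python3 snapw.py w8 560 279 225 4 90
python3 - <<'E'
from m import *
p,d=snapshot('scene'); cv2.imwrite('pics/s4.png',p); cs=camera_info('scene'); x,y=proj(cs,[sense()['tool_pos']])[0].astype(int)
cv2.imwrite('pics/s4c.png',np.clip(crop(p,x-40,y-40,x+40,y+40,7).astype(float)*1.4,0,255).astype(np.uint8)); print(x,y)
mv([603.4,-49.8,240],1.3)
E
```

```text
16.2 tcp [560.1 278.7 239.3] [1.7999e+02 4.0000e-02 8.6000e+00] F [ 0.5 -0.2 -1. ] T [-0.03 -0.01 -0.05] gap 44.6 q [ 21.8  11.7  81.5   0.   86.8 103.2]
281 280 [642.05402394 290.70161094 365.87260779]
crop org 191 190
359 238
turn [0.05 0.16 7.29] shift [-0.0058  0.3311 -0.0018]
```

View pics/w8.png

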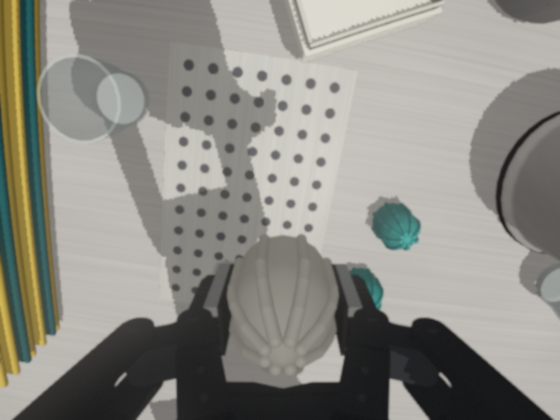

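View pics/s4c.png

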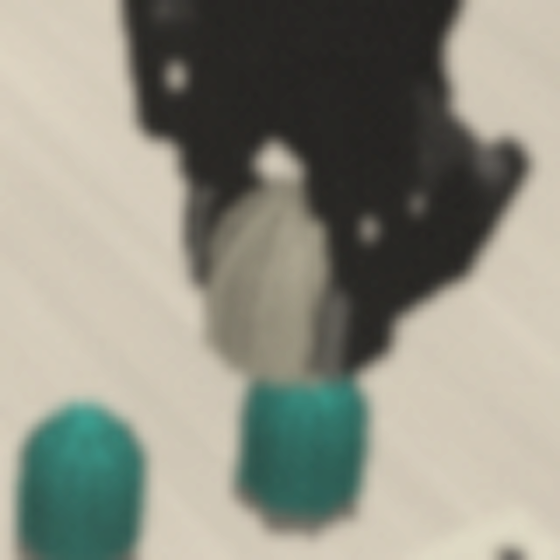

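Gripped squarely, with the ribs symmetric in wrist view and the dome centre at about (282,300). I measure its offset in the hand.

Run:
```python
from m import *
w=np.load('pics/w8.npz'); ci={k:(float(w[k]) if w[k].ndim==0 else w[k]) for k in('cx','cy','fov_y','dist_coeffs','origin','orientation')}
C=cloud(ci,w['d']); tp=np.array([560.1,278.7,239.3]); Rt=R.from_euler('xyz',[180,0.04,8.6],degrees=True)
L=Rt.inv().apply(C.reshape(-1,3)-tp)
m=(np.hypot(L[:,0],L[:,1])<19)&(L[:,2]<10)&(L[:,2]>-45)
G=L[m]; print(len(G),G[:,2].min())
# sphere fit to dome
from scipy.optimize import least_squares
for zt in (-15,-20,-25):
    H=G[(G[:,2]<zt)]
    r=least_squares(lambda x:np.linalg.norm(H-x[:3],axis=1)-x[3],[0,0,-10,25],loss='soft_l1').x; print(zt,len(H),r.round(2),'apex',(r[2]-r[3]).round(2))
```

```text
7290 -37.95564966865785
-15 7275 [ -0.88   0.15 -18.41  18.04] apex -36.45
-20 6630 [ -0.8    0.19 -19.35  17.33] apex -36.68
-25 5187 [ -0.7    0.21 -20.36  16.53] apex -36.89
```

Run:
```python
from m import *
mv([603.9,-49.7,240],1.3)
```

```text
turn [0.05 0.16 7.29] shift [-0.0053  0.3311 -0.0018]
```

Emit:
{"fn": "jog_arm", "kwargs": {"plan": [[[0,0,2],[-0.0005,0.02,0],-1],[[0,0,5],[-0.001,0.05,0],-1],[[0,0,7.3],[-0.0015,0.09,0],-1],[[0,0,7.3],[-0.002,0.13,0],-1],[[0,0,7.3],[-0.003,0.17,0],-1],[[0,0,7.3],[-0.004,0.21,0],-1],[[0,0,7.3],[-0.005,0.25,0],-1],[[0,0,7.3],[-0.0055,0.285,0],-1],[[0,0,7.3],[-0.0055,0.315,0],-1],[[0,0,7.3],[-0.0055,0.331,0],-1],[[0,0,7.3],[-0.0055,0.331,0],-1],[[0,0,7.3],[-0.0055,0.331,0],-1]]}}

```text
time: 17.8
tool_pos: [604.4, -48.5, 239.5]
tcp_rot: [-180.0, 0.0, 1.3]
ft_force: [0.1, 0.2, -1.0]
finger_gap: 44.6
```

Run:
```python
from m import *
st(); mv([603.9,-49.7,205],1.3)
```

```text
17.8 tcp [604.4 -48.5 239.5] [-1.7997e+02  3.0000e-02  1.3100e+00] F [ 0.1  0.2 -1. ] T [ 0.03  0.04 -0.02] gap 44.6 q [-9.4  8.7 84.8  0.  86.5 79.2]
turn [-0.03  0.03  0.01] shift [-0.0005  0.0013  0.0345]
```

Emit:
{"fn": "jog_arm", "kwargs": {"plan": [[[0,0,0],[-0.0005,0.001,0.015],-1],[[0,0,0],[-0.0005,0.001,0.028],-1],[[0,0,0],[-0.0005,0.001,0.034],-1],[[0,0,0],[-0.0005,0.001,0.034],-1],[[0,0,0],[-0.0005,0.001,0.034],-1]]}}

```text
time: 18.42
tool_pos: [604.4, -50.2, 206.2]
tcp_rot: [180.0, -0.0, 1.3]
ft_force: [-0.3, 1.1, -0.5]
finger_gap: 44.7
```

Run:
```python
from m import *
st(); mv([603.9,-49.7,189],1.3)
```

```text
18.43 tcp [604.4 -50.2 206.2] [ 1.7999e+02 -3.0000e-02  1.3000e+00] F [-0.3  1.1 -0.5] T [ 0.02 -0.02 -0.02] gap 44.7 q [-9.6  9.7 87.2  0.  83.  79.1]
turn [ 0.01 -0.03  0.  ] shift [-0.0005 -0.0006  0.0172]
```

Good. I go down over the pilot pin.

Emit:
{"fn": "jog_arm", "kwargs": {"plan": [[[0,0,0],[-0.0003,-0.0003,0.003],-1],[[0,0,0],[-0.0003,-0.0003,0.006],-1],[[0,0,0],[-0.0003,-0.0003,0.009],-1],[[0,0,0],[-0.0003,-0.0003,0.012],-1],[[0,0,0],[-0.0003,-0.0003,0.014],-1],[[0,0,0],[-0.0003,-0.0003,0.014],-1]]}}

```text
time: 19.18
tool_pos: [603.7, -49.9, 191.5]
tcp_rot: [-180.0, 0.0, 1.3]
ft_force: [-0.1, 0.4, -0.6]
finger_gap: 44.1
```

Run:
```python
from m import *
st()
```

```text
19.18 tcp [603.7 -49.9 191.5] [-1.8e+02  3.0e-02  1.3e+00] F [-0.1  0.4 -0.6] T [-0.01 -0.03  0.  ] gap 44.1 q [-9.6 10.2 88.2 -0.  81.6 79.1]
```

No contact force yet, and the reamer is around the pin. I press on lightly.

Emit:
{"fn": "jog_arm", "kwargs": {"plan": [[[0,0,0],[0,0,0.001],-1],[[0,0,0],[0,0,0.002],-1],[[0,0,0],[0,0,0.003],-1],[[0,0,0],[0,0,0.004],-1],[[0,0,0],[0,0,0.005],-1],[[0,0,0],[0,0,0.005],-1]]}}

```text
time: 19.92
tool_pos: [604.1, -50.0, 187.4]
tcp_rot: [180.0, -0.1, 1.3]
ft_force: [-2.0, 0.4, 5.1]
finger_gap: 44.1
```

It rests on the splines at z 187, so it is not meshed. Either the slots sit 45° off (the ribs look the same every 45°), or there is a small error. I raise 3 mm, turn 45° and try again.

Emit:
{"fn": "jog_arm", "kwargs": {"plan": [[[0,0,0],[0,0,-0.003],-1],[[0,0,-9],[0,0,-0.003],-1],[[0,0,-18],[0,0,-0.003],-1],[[0,0,-27],[0,0,-0.003],-1],[[0,0,-36],[0,0,-0.003],-1],[[0,0,-45],[0,0,-0.003],-1],[[0,0,-45],[0,0,-0.003],-1],[[0,0,-45],[0,0,-0.003],-1]]}}

```text
time: 20.92
tool_pos: [603.5, -49.9, 189.2]
tcp_rot: [-180.0, 0.0, 46.1]
ft_force: [0.7, 0.5, -0.4]
finger_gap: 44.5
```

Run:
```python
from m import *
st(); mv([603.9,-49.7,189],46.3)
```

```text
20.93 tcp [603.5 -49.9 189.2] [-1.7996e+02  3.0000e-02  4.6100e+01] F [ 0.7  0.5 -0.4] T [ 0.04 -0.03 -0.01] gap 44.5 q [-9.6 10.3 88.4  0.  81.4 34.3]
turn [-0.04  0.03 -0.2 ] shift [0.0004 0.0001 0.0002]
```

Emit:
{"fn": "jog_arm", "kwargs": {"plan": [[[0,0,0],[0,0,0.001],-1],[[0,0,0],[0,0,0.002],-1],[[0,0,0],[0,0,0.003],-1],[[0,0,0],[0,0,0.004],-1],[[0,0,0],[0,0,0.005],-1]]}}

```text
time: 21.55
tool_pos: [603.8, -50.0, 184.7]
tcp_rot: [-180.0, 0.0, 46.3]
ft_force: [0.6, 0.8, -0.4]
finger_gap: 44.3
```

No resistance at 184.7, so it has meshed. I slide it down.

Emit:
{"fn": "jog_arm", "kwargs": {"plan": [[[0,0,0],[0,0,0.002],-1],[[0,0,0],[0,0,0.004],-1],[[0,0,0],[0,0,0.006],-1],[[0,0,0],[0,0,0.008],-1],[[0,0,0],[0,0,0.01],-1],[[0,0,0],[0,0,0.012],-1],[[0,0,0],[0,0,0.0135],-1],[[0,0,0],[0,0,0.0135],-1]]}}

```text
time: 22.55
tool_pos: [603.7, -49.9, 171.1]
tcp_rot: [-180.0, 0.0, 46.3]
ft_force: [0.3, 0.4, -0.5]
finger_gap: 44.1
```

Run:
```python
from m import *
st()
```

```text
22.55 tcp [603.7 -49.9 171.1] [-1.7998e+02  1.0000e-02  4.6290e+01] F [ 0.3  0.4 -0.5] T [ 0.04 -0.02  0.01] gap 44.1 q [-9.6 11.1 89.4  0.  79.5 34.1]
```

Emit:
{"fn": "jog_arm", "kwargs": {"plan": [[[0,0,0],[0,0,0.001],-1],[[0,0,0],[0,0,0.002],-1],[[0,0,0],[0,0,0.003],-1],[[0,0,0],[0,0,0.003],-1],[[0,0,0],[0,0,0.003],-1]]}}

```text
time: 23.18
tool_pos: [604.0, -50.0, 168.7]
tcp_rot: [180.0, -0.0, 46.3]
ft_force: [-1.8, 1.0, 5.3]
finger_gap: 44.1
```

Emit:
{"fn": "jog_arm", "kwargs": {"plan": [[[0,0,0],[0,0,0.001],-1],[[0,0,0],[0,0,0.002],-1],[[0,0,0],[0,0,0.003],-1],[[0,0,0],[0,0,0.003],-1]]}}

```text
time: 23.68
tool_pos: [604.0, -50.0, 165.9]
tcp_rot: [180.0, -0.0, 46.3]
ft_force: [-3.4, 0.2, 6.9]
finger_gap: 44.4
```

The force follows the spring (5.3 to 6.9 N). I press on to the stop.

Emit:
{"fn": "jog_arm", "kwargs": {"plan": [[[0,0,0],[0,0,0.001],-1],[[0,0,0],[0,0,0.002],-1],[[0,0,0],[0,0,0.003],-1],[[0,0,0],[0,0,0.0035],-1],[[0,0,0],[0,0,0.0035],-1],[[0,0,0],[0,0,0.0035],-1]]}}

```text
time: 24.42
tool_pos: [604.2, -50.0, 164.4]
tcp_rot: [179.9, -0.0, 46.3]
ft_force: [-8.2, 1.7, 19.2]
finger_gap: 44.4
```

Run:
```python
from m import *
st()
```

```text
24.43 tcp [604.2 -50.  164.4] [ 1.7992e+02 -5.0000e-02  4.6300e+01] F [-8.2  1.7 19.2] T [ 0.31  1.64 -0.02] gap 44.4 q [-9.6 11.4 89.8 -0.  78.7 34.1]
```

The force jumped to 19 N at z 164.4, so the shaft is at its stop. I check with the cameras.

```bash
python3 snapw.py w9 604 -50 165 4 90
python3 - <<'E'
from m import *
w=np.load('pics/w9.npz'); ci={k:(float(w[k]) if w[k].ndim==0 else w[k]) for k in('cx','cy','fov_y','dist_coeffs','origin','orientation')}
s=sense();C=cloud(ci,w['d']); Rt=R.from_euler('xyz',s['tcp_rot'],degrees=True)
L=Rt.inv().apply(C.reshape(-1,3)-s['tool_pos']); 
G=L[(np.hypot(L[:,0],L[:,1])<19)&(L[:,2]<-20)&(L[:,2]>-45)]
from scipy.optimize import least_squares
r=least_squares(lambda x:np.linalg.norm(G-x[:3],axis=1)-x[3],[0,0,-10,25],loss='soft_l1').x; print(r.round(2),'apex',r[2]-r[3],'minz',G[:,2].min())
p,d=snapshot('scene'); cv2.imwrite('pics/s5.png',p); ct=camera_info('scene'); C=cloud(ct,d)
m=(np.hypot(C[...,0]-450,C[...,1]+250)<95)&(C[...,2]>40); print('cover',C[m].mean(0),C[m].max(0),m.sum())
p,d=snapshot('top'); cv2.imwrite('pics/t5.png',p)
st()
E
```

```text
24.43 tcp [604.2 -50.  164.4] [ 1.7992e+02 -5.0000e-02  4.6300e+01] F [-8.2  1.7 19.2] T [ 0.31  1.64 -0.02] gap 44.4 q [-9.6 11.4 89.8 -0.  78.7 34.1]
281 297 [661.32586823   9.29667471 291.02700056]
crop org 191 207
[ -1.04   0.17 -19.37  17.35] apex -36.71520956247309 minz -38.1755721629051
cover [ 414.76730705 -221.06057754   62.28848413] [ 463.01384976 -174.35264407  102.67377335] 279
24.57 tcp [604.2 -50.  164.4] [ 1.7992e+02 -5.0000e-02  4.6300e+01] F [-8.7  1.6 19.3] T [0.25 1.6  0.04] gap 44.2 q [-9.6 11.4 89.8 -0.  78.7 34.1]
```

View pics/w9.png

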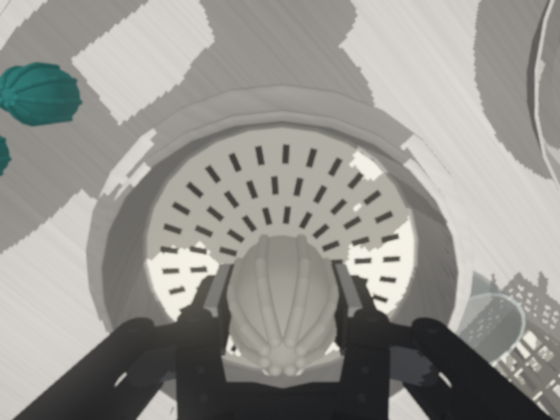

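View pics/s5.png

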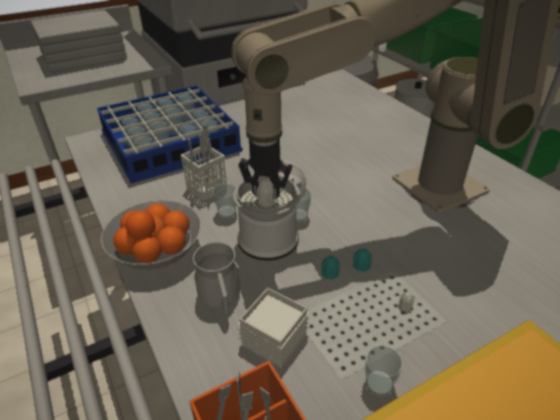

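View pics/t5.png

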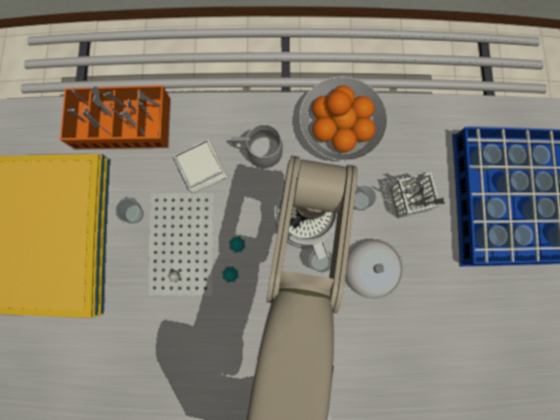

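The reamer has not slipped in the hand (apex 36.7 mm above the TCP, as before), which puts its underside at about z 144.7 against 144 at the stop. The cover stands at top (374,268) with its knob top at about 100 mm, nothing is near it, and nothing else has moved. I hand in.

Run:
```python
from bench import *
print(hand_in())
```

```text
the job is handed in; nothing more can be done
None
```

The job is handed in at about 24.6 s of the 64 s allowed: the cover is off, and the larger reamer is meshed, home and held pressed down. `hand_in()` gave no verdict.

**What I did**
- I lifted the dust cover by its knob and set it rim down on free counter at about (450, -250), then let go.
- I gripped the larger white reamer across its rib pairs and put it on the shaft. The first try stopped on the splines. After a 45° turn it meshed and slid home.
- I pressed on to the shaft's stop and finished still gripping at 70 N.

**Last checks**
- **Press:** the force rose along the spring from 5 to 7 N and then jumped to 19 N, so the shaft is at its stop. The reamer's underside is at about z 144.7 mm by calculation, against 144 mm at full travel.
- **Grip:** the reamer had not slipped in the hand (dome top 36.7 mm above the tool point, as before).
- **Surroundings:** the cover stands upright, clear of the arm. The other items look unmoved in the last pictures, but I did not re-measure them.

**What disagreed**
- A side force of about 8 N came with the final press.
- The reamer's position from the top camera was off by up to 6 mm. I used the wrist camera's, which the scene camera confirmed.
- The shaft axis also differed by about 3 mm between the top and wrist cameras; I used the wrist's.

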